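# Set the drill jig's end stop and hold the block home in the corner

### The arm

A 6-joint arm with a two-finger parallel gripper is mounted at the origin on a cart in front of the work surface, level with it; the furniture and walls round the work are solid. World frame = base frame: x ahead of the robot, y to its left, z up, the work surface at z = 0. Lengths are in m, angles in rad, forces in N, time in s.
With the tool pointing down it reaches from about 0.35 to 0.725 m from the base axis. Payload 4.3 kg.
Tool frame: the origin (TCP) lies midway between the tips of the shut fingers; the grasp point (between the pads) lies 19 mm behind it (bot.pinch_z is the distance from the TCP to the grasp point, in m); z points along the fingers, y is the line along which they close (so a half turn about z gives the same grasp; the last joint's range is limited). The gripper opens to 85 mm and grips with 20 to 120 N. Pads are 22 mm wide; open, the fingers measure 114 mm over their backs; the gripper's body (76 mm by 85 mm) begins 54 mm behind the grasp point. The pads swing forward as they close: fully open they stand 13 mm farther back than shut.
Start: joints at [1.218, 0.377, 0.081, 1.274, 0, 1.46], TCP at [0.138, 0.558, 0.231] pointing down, gripper open.
Joint ranges: [-2.72, 2.72], [-0.84, 1.66], [-1.02, 1.22], [-1.77, 2.12], [-1.37, 1.28], [-3.14, 3.14]. Speed limits (rad/s): [2.57, 2.57, 3.14, 3.14, 3.14, 3.14].

### API

Orientations are given as a rotation vector (axis times angle).
In Python, from rig import bot, snapshot, finder gives the robot as it stands.
- The arm moves only by the tool shift_gripper, called after "Emit:" as name(argument=value, ...), one argument or row to a line, values as JSON. Schema: {"type":"object","properties":{"steps":{"type":"string"},"only":{"type":"string"},"quiet":{"type":"boolean"},"lines":{"type":"string"}},"required":["steps"],"additionalProperties":false}. steps is a string of 1 to 20 rows, parted by a bar, with the numbers parted by spaces; each row has 7 numbers: a rotation vector rx, ry, rz in normalised numbers (1 is pi/2 rad), then dx, dy, dz in parts of the range, where 1.0 means 600 mm, then the opening from 0.0 (shut) to 1.0 (fully open); each row is the pose to reach, as a shift and turn from the pose commanded when the call began, along the tool's axes at that moment; what a row does not reach only later rows make up. A row lasts 1/8 s, in which the tool goes at most 0.0625 m and 0.188 rad, less where a joint would pass 70% of its speed; a pose out of reach is approached as far as the arm can. The fingers move at their own pace and stop on an object; the grip force is fixed at half the most. Time passes only in rows, so rows that do not move let the fingers close. The tool returns the time, the measured TCP pose, the force, the opening and the grip force at its end. only (a regular expression) keeps the lines of the reply that match it, lines (a string "A,B") keeps lines A to B, and quiet returns only ok. A shift or turn number past 1, either way, is cut back to 1. Input that does not fit is refused with a message, and nothing moves.
- bot.get_obs(): the state, without advancing time (a new reading comes with each control period).
- snapshot(name): name is "scene" or "top"; returns a dict with "pixels" (420x560x3 uint8, blue, green, red), "fx", "fy", "cx", "cy" (pixels), "R" (3x3) and "t" (3): a world point X has camera coordinates R X + t. Camera axes: x right, y down, z forward; pixel columns grow to the right and rows downward; lengths in m; the calibration is good to about 2 mm. A picture is of the moment at which its call begins. There is no depth.
- bot.close_job(): hands the job in; it is judged then, once.
Trained networks look in the newest picture that a camera, given by its name, has taken for a name from the list of things; names that differ only in an ending like _2 or _b are one class to them, and where a whole thing is asked for, a point or a joint stands for the part that bears it (a point fixed in the world has none). Each returns a list of dicts, best first, with "score" (0 to 1); they miss things now and then, are a little off and sometimes report something else, mostly with a low value. They report only what shows in the picture. A call takes as long as a camera call.
- finder.search_frame(camera, label): "centre" ([x, y, z] in m, in world coordinates, good to about 4 mm: the middle of the surface that is visible of it).
The state is a dict: "t": time; "joint_positions": joint angles; "joint_vel": joint speeds; "joint_torque": joint torques, N m; "ee_pos": TCP position; "eef_rot": TCP orientation; "wrist_force": force on the tool from outside, world axes, zero at the start; "wrist_torque": the same for the moment, N m; "gripper_width": opening from 0.0 (shut) to 1.0 (fully open); "finger_force": force on a finger pad.
Only numpy, scipy, OpenCV 4.12 (cv2) and the standard library are available. Lean on these libraries where they do the work, as an engineer would, in place of code of your own. Each camera call takes 0.05 s, during which the arm holds its last target. There are 200 camera calls.

### The job

First turn the dial of the drill jig until its white line meets the red index mark, which sets the end stop. Then lay the pine block flat on the jig's base plate, under the bush arm, long side along the back fence, and push it fully home into the corner against both the fence and the end stop, without shifting the dial. Finish while still holding it there, firmly pressed against both stops, ready for drilling; do not let go, and leave the tape measure, screw tin and drill bit alone.

Things in the scene. Friction and masses are not known exactly. Their poses are not given: they have to be found in the camera images.
- drill_jig: Drill jig, heavy and fixed: bare steel base plate 130 x 260 mm, its top 12 mm above the trolley. Origin under the plate's centre; jig +x points to the back fence, +y (left, seen from the robot) to the end stop and dial. A green gear housing 74 x 74 x 30 mm stands on the plate under the dial. The -y end of the plate is open: the block comes in from there, under the bush arm.
- drill_bush (a point): Top centre of the brass drill bush, at jig x -2, y 0 mm, 51 mm above the plate. The bush sits in a green arm that overhangs the block's place: 24 mm wide (jig y -12 to +12 mm), from x -16 mm to a post behind the fence (post x 38 to 62 mm); underside of the bush 34.5 mm above the plate.
- back_fence: Low dark steel strip on the plate, 9 mm high and 16 mm thick, 150 mm long (jig y -125 to +25 mm). Origin at the foot of its front face, at jig x +20 mm, y -50 mm; the face looks to jig -x. Axes as the jig.
- end_stop: Steel stop 34 mm wide (jig x -21 to +13 mm), from 1 to 25 mm above the plate, on a dark bar running into the housing. Origin at plate level on its face, which looks to jig -y; axes as the jig. The dial's pinion drives it: face at jig y = 36 mm minus 10 mm per radian of dial. A push of about 30 N on it would slip it and turn the dial back.
- dial (a joint): Dial angle in rad, grows as the dial turns clockwise seen from above, from 0 to 1.7. At 0 the white line points to jig -x. Stiff: takes about 0.3 N m to turn and stays where it is left.
- dial_grip (a point): On the dial's vertical axis (jig x 0, y +90 mm), mid-height of its black bar grip, 64.5 mm above the trolley. Bar 42 mm long, 12 thick, 22 high (top 73.5 mm above the trolley), on a disc of radius 29 mm with its top 51.5 mm above the trolley. This frame turns with the dial; its -x axis points along the bar to the white line.
- dial_line (a point): Outer end of the dial's white line, on the disc's rim, 29 mm from the dial axis.
- red_mark (a point): Tip of the red index mark on the dark ring round the dial, 29 mm from the dial axis, level with the rim of the dial: the white line's end must come to this point. The mark does not move during the job; it always lies clockwise of the white line at the start, 0.3 to 1.45 rad away.
- pine_block: Pine block 44 x 85 x 28 mm, about 75 g, lying flat on the trolley to the right of the jig (the trolley has a raised rim along its right edge, beyond the block). Origin at the centre of its underside; its y axis is along the 85 mm length, x across the 44 mm width. Either end may go to the stop.
- tape_measure: Black tape measure, 83 x 87 x 41 mm, a bystander. Origin under its centre.
- screw_tin: Small round metal tin with screws, 67 mm across, 38 mm high, a bystander. Origin under its centre.
- drill_bit: Twist drill, 10 mm thick, 124 mm long, lying behind the jig, a bystander. Origin under its middle.

How it is judged:
On the way, in this order (a step that is already met when the one before it is completed fails the run):
1. the dial's white line stands at the red mark (horizontal distance between dial_line and red_mark below 0.0035 m and velocity of joint dial between -0.05 and 0.05 rad/s), for 0.3 s.
2. the block is in the corner and presses against the fence and the end stop (contact force between pine_block and back_fence above 2 N and contact force between pine_block and end_stop above 2 N), for 0.3 s.
At the end, for the whole second after the job is handed in: Held through the last second: fingers on the block, over 2 N on fence and on end stop each; flat on the plate (3.5 mm, 0.06 rad), square to the fence (0.05 rad), within 4 mm of the fence and 4.5 mm of the stop, at rest; white line within 3.5 mm of the red mark (all of step 2 and horizontal distance between dial_line and red_mark below 0.0035 m and contact force between pine_block and the fingers above 2 N and angle between the y axis of pine_block and the y axis of drill_jig, either way round below 0.05 rad and angle between pine_block's own z axis and vertical below 0.06 rad and x of pine_block in the frame of drill_jig between -0.006 and 0.002 m and y of pine_block in the frame of end_stop between -0.047 and -0.038 m and z of pine_block in the frame of drill_jig between 0.009 and 0.0155 m and linear speed of pine_block below 0.01 m/s); the arm keeps its last pose, push and grip.
It fails at once if a bystander is moved by more than 25 mm (distance of any of tape_measure, screw_tin, drill_bit from where it was at the start of the episode above 0.025 m).
It also fails if it takes over 64 s, if anything falls off the work surface, if the arm or the gripper's body presses on something with over 40 N, if the wrist force passes 120 N, or if a joint passes its speed limit or range.

## Working session

There is one attempt and no reset: what is moved stays moved. The work goes in short steps, Python scripts to look and compute and a tool call to move; the robot and the scene stay as the last step left them, time stands still between calls to the robot, and variables do not carry over. Pictures are saved under pics/ and viewed, at most 10 in all, crops included, and the job is handed in when it is done.

```bash
ls; mkdir -p pics
```

Run:
```python
from rig import bot, snapshot, finder
import cv2
for c in("scene","top"):
    s=snapshot(c); cv2.imwrite(f"pics/{c}0.png",s["pixels"])
    print(c,s["fx"],s["fy"],s["cx"],s["cy"],s["R"],s["t"])
    for l in("drill_jig","drill_bush","back_fence","end_stop","dial","dial_grip","dial_line","red_mark","pine_block","tape_measure","screw_tin","drill_bit"):
        print(l,[(d["score"],d["centre"]) for d in finder.search_frame(c,l)[:2]])
print(bot.get_obs(),bot.pinch_z)
```

```text
pics
scene 442.97427316328964 442.97427316328964 281.2227168853438 213.1206077089145 [[ 0.44100426 -0.89750406  0.00130548]
 [-0.68811802 -0.3390519  -0.64151181]
 [ 0.57620208  0.28201111 -0.76711205]] [-0.30587765  0.42731741  0.60838951]
drill_jig [(0.68, [0.4602, 0.0498, 0.0108])]
drill_bush [(0.7, [0.4581, 0.0469, 0.0102])]
back_fence [(0.81, [0.4938, -0.0055, 0.0219])]
end_stop [(0.55, [0.4688, 0.0954, 0.0317])]
dial [(0.58, [0.4763, 0.1427, 0.0547]), (0.45, [0.5006, -0.2557, 0.0271])]
dial_grip [(0.8, [0.4732, 0.1473, 0.0567])]
dial_line [(0.81, [0.4756, 0.1475, 0.052]), (0.44, [0.4933, -0.0039, 0.0223])]
red_mark [(0.73, [0.4645, 0.1466, 0.0439])]
pine_block [(0.6, [0.4985, -0.258, 0.0323])]
tape_measure [(0.98, [0.68, -0.2771, 0.0367])]
screw_tin [(0.92, [0.6918, -0.1484, 0.0201])]
drill_bit [(0.73, [0.6981, 0.0254, 0.0076])]
top 420.1999318346512 420.1999318346512 278.89388881471996 210.29332124235063 [[ 0.02405431 -0.9992245  -0.03117347]
 [-0.9823477  -0.01783867 -0.18621166]
 [ 0.18551116  0.03510238 -0.98201499]] [-0.03567939  0.57817744  1.01532742]
drill_jig [(0.97, [
[... 590 characters left out ...]
': 1.3, 'joint_positions': array([ 1.21769858e+00,  3.77291653e-01,  8.10093297e-02,  1.27438971e+00,
       -5.92962142e-06,  1.46049950e+00]), 'joint_vel': array([-0.00027109,  0.00102551, -0.00146993,  0.00183614,  0.00029124,
       -0.00096805]), 'joint_torque': array([-1.05107374e-03, -4.63516867e+01,  2.70155221e+01,  3.36002122e-04,
       -8.92495063e-05,  2.39390886e-06]), 'ee_pos': array([0.13825285, 0.5581788 , 0.23133776]), 'eef_rot': array([3.80450514e-01, 3.11843650e+00, 1.87884724e-04]), 'wrist_force': array([ 0.68495516, -0.40338602, -0.11572986]), 'wrist_torque': array([ 0.00745306,  0.06205158, -0.01226805]), 'finger_force': 0.0, 'gripper_width': 1.0050914820431913} 0.0187
```

Run:
```python
import cv2,numpy as np
a=cv2.imread("pics/scene0.png");b=cv2.imread("pics/top0.png")
# top: crop jig region x3, and scene x?
cv2.imwrite("pics/top_c.png",cv2.resize(b[60:260,190:450],None,fx=3,fy=3,interpolation=cv2.INTER_CUBIC))
```

```text
(no output)
```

View pics/scene0.png

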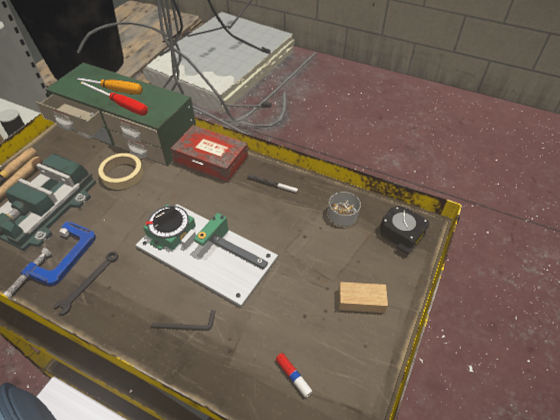

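View pics/top_c.png

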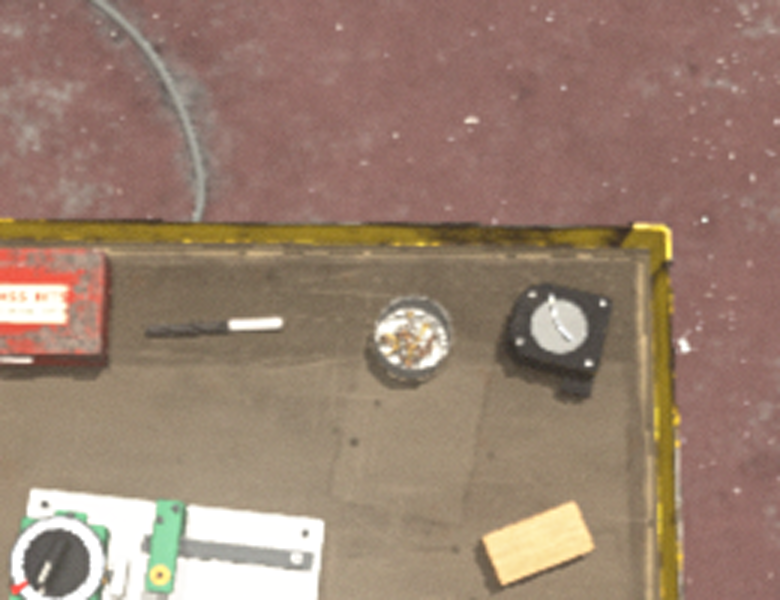

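The scene view shows the jig at about (205,245), the block at (363,297), the tin at (344,210) and the tape at (405,227). In the top view the dial is at about (209,248) and the block at (369,241). Next I'll zoom in on the dial and the jig.

Run:
```python
import cv2,numpy as np
a=cv2.imread("pics/scene0.png");b=cv2.imread("pics/top0.png")
z=lambda im,f:cv2.resize(im,None,fx=f,fy=f,interpolation=cv2.INTER_CUBIC)
A=z(b[225:270,185:235],8)   #360x400
B=z(a[195:255,135:235],4)  #240x400
C=z(b[215:290,190:310],400/120) #250x400
D=z(a[275:320,330:400],400/70)
D=D[:240]
L=np.vstack([A,B]); Rr=np.vstack([C,D]); h=min(len(L),len(Rr)); 
cv2.imwrite("pics/z1.png",np.hstack([L[:h],Rr[:h]])[:600]);print(C.shape)
```

```text
(250, 400, 3)
```

View pics/z1.png

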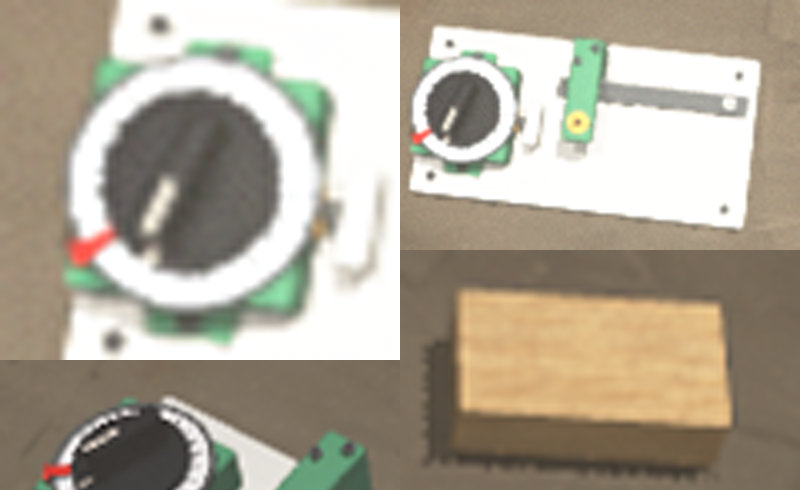

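Create h.py:
```python
import numpy as np,cv2
from scipy.optimize import least_squares
from rig import bot,snapshot,finder
def proj(s,X):
    c=np.asarray(X)@np.array(s["R"]).T+s["t"]; return c[:,:2]/c[:,2:]*[s["fx"],s["fy"]]+[s["cx"],s["cy"]]
def back(s,uv,z):
    uv=np.atleast_2d(uv).astype(float); R=np.array(s["R"]);o=-R.T@s["t"]
    d=np.c_[(uv-[s["cx"],s["cy"]])/[s["fx"],s["fy"]],np.ones(len(uv))]@R
    return o+d*((z-o[2])/d[:,2])[:,None]
def tri(s1,u1,s2,u2):
    f=lambda X:np.r_[(proj(s1,[X])-u1).ravel(),(proj(s2,[X])-u2).ravel()]
    r=least_squares(f,[.5,0,.02]);return r.x,np.abs(r.fun).max()
def sub(s,uv,w=3):
    g=cv2.cvtColor(s["pixels"],cv2.COLOR_BGR2GRAY)
    return cv2.cornerSubPix(g,np.array(uv,np.float32).reshape(-1,1,2),(w,w),(-1,-1),(3,50,.01)).reshape(-1,2)
def red(s,c,r=25):
    p=s["pixels"].astype(float);w=np.clip(p[...,2]-np.maximum(p[...,0],p[...,1])-60,0,None)
    y,x=np.mgrid[:420,:560];w[np.hypot(x-c[0],y-c[1])>r]=0
    return np.array([(w*x).sum(),(w*y).sum()])/w.sum()
```

Run:
```python
from h import *
T=snapshot("top");S=snapshot("scene")
np.set_printoptions(precision=4,suppress=True)
ct=sub(T,[(199.6,223.1),(298,233.6),(293.5,283.4),(193,272)])
print("top corners px",ct,back(T,ct,.012)[:,:2])
cs=sub(S,[(276,258),(238,301),(137,245)]);print("scene",cs,back(S,cs,.012)[:,:2])
for i,j in((1,0),(2,1),(3,2)): print(tri(T,ct[i],S,cs[j]))
# block: top face corners
hs=lambda s:cv2.inRange(cv2.cvtColor(s["pixels"],cv2.COLOR_BGR2HSV),(8,60,150),(25,200,255))
for s,c in((T,(369,241)),(S,(363,297))):
    m=hs(s);n,l,st,_=cv2.connectedComponentsWithStats(m);k=l[c[1],c[0]]
    cnt=cv2.findContours((l==k).astype(np.uint8),0,1)[0][0]
    q=cv2.boxPoints(cv2.minAreaRect(cnt)) if s is T else cv2.approxPolyDP(cv2.convexHull(cnt),3,True).reshape(-1,2)
    print("block",st[k],q, back(s,q,.028)[:,:2])
print("red",red(T,(209,248)),red(S,(165,222)),back(T,red(T,(209,248)),.0515),back(S,red(S,(165,222)),.0515))
```

```text
top corners px [[199.8362 222.3487]
 [297.4438 233.1771]
 [291.7883 283.219 ]
 [192.3469 271.3396]] [[ 0.5504  0.1866]
 [ 0.5267 -0.0719]
 [ 0.3974 -0.0595]
 [ 0.4217  0.1985]]
scene [[276.     258.    ]
 [238.     301.    ]
 [135.1163 244.6541]] [[ 0.5177 -0.0749]
 [ 0.4018 -0.0548]
 [ 0.4207  0.1955]]
(array([ 0.5279, -0.0707, -0.0039]), np.float64(0.5237822714110507))
(array([ 0.3968, -0.059 ,  0.0236]), np.float64(0.22808312133440722))
(array([0.4225, 0.1989, 0.0076]), np.float64(0.2627621345423279))
block [  103   179   306   143 22174] [[102.5171 187.0871]
 [402.9287 174.9083]
 [408.7045 317.3768]
 [108.2928 329.5557]] [[ 0.6382  0.4501]
 [ 0.6841 -0.3458]
 [ 0.3211 -0.3489]
 [ 0.272   0.3975]]
block [ 340  282   48   24 1027] [[340 282]
 [385 284]
 [387 305]
 [341 302]] [[ 0.5127 -0.2105]
 [ 0.5455 -0.2869]
 [ 0.5054 -0.3033]
 [ 0.4747 -0.2273]]
red [195.5311 255.5246] [148.6984 222.2699] [[0.4597 0.1835 0.0515]] [[0.4583 0.1789 0.0515]]
```

Run:
```python
from h import *
np.set_printoptions(precision=4,suppress=True)
T=snapshot("top");S=snapshot("scene")
# dial disc: dark blob centre, ring
def dark(s,c,r):
    g=s["pixels"].max(2);y,x=np.mgrid[:420,:560]
    m=((g<120)&(np.hypot(x-c[0],y-c[1])<r)).astype(np.uint8)
    m=cv2.morphologyEx(m,cv2.MORPH_CLOSE,np.ones((5,5)))
    n,l,st,ce=cv2.connectedComponentsWithStats(m);k=1+st[1:,4].argmax()
    h=cv2.convexHull(cv2.findContours((l==k).astype(np.uint8),0,1)[0][0]);return cv2.fitEllipse(h),st[k]
for s,c in((T,(209,248.7)),(S,(167,222))):
    e,st=dark(s,c,13 if s is T else 24);print(e,st,back(s,e[0],.0515)[0])
A=lambda u:(np.array(u)/8+[185,225]-.5+.0625)
for n,u,z in(("rim line",(150,256),.0515),("red tip",(113,232),.0515),("bar far",(205,118),.0735),("stripe top",(172,180),.0735),("stripe end",(146,232),.0735),("ctr",(192,190),.0515)):
    print(n,back(T,A(u),z)[0])
# block
q=sub(T,[(350,240.5),(381.5,227),(388,241.5),(357,255)]);print(q,back(T,q,.028)[:,:2])
q2=sub(S,[(340,282),(385.5,283.5),(387.5,305),(341,302)],2);print(q2,back(S,q2,.028)[:,:2])
z=lambda im,f:cv2.resize(im,None,fx=f,fy=f,interpolation=cv2.INTER_CUBIC)
cv2.imwrite("pics/z2.png",np.vstack([z(S["pixels"][198:248,135:235],6)[:300,:600],np.hstack([z(T["pixels"][222:262,340:400],7.5),np.zeros((300,150,3),np.uint8)])]))
```

```text
((208.38682556152344, 247.2768096923828), (20.885730743408203, 21.675273895263672), 10.825922966003418) [198 237  21  22 364] [0.4811 0.1522 0.0515]
((166.35220336914062, 224.30279541015625), (41.90664291381836, 48.033607482910156), 104.41734313964844) [ 144  204   47   42 1467] [0.4696 0.1443 0.0515]
rim line [0.4575 0.1637 0.0515]
red tip [0.4648 0.1758 0.0515]
bar far [0.4988 0.1443 0.0735]
stripe top [0.4794 0.1535 0.0735]
stripe end [0.4633 0.1606 0.0735]
ctr [0.4785 0.1516 0.0515]
[[350.2723 238.9326]
 [380.8083 226.5398]
 [387.3566 242.5112]
 [357.3022 254.6313]] [[ 0.5124 -0.2071]
 [ 0.546  -0.2854]
 [ 0.5051 -0.3011]
 [ 0.4727 -0.2246]]
[[340.2194 281.6233]
 [385.2827 284.2086]
 [387.0601 305.3196]
 [340.1361 302.317 ]] [[ 0.5136 -0.2106]
 [ 0.5453 -0.2875]
 [ 0.5049 -0.3036]
 [ 0.4734 -0.2261]]
```

View pics/z2.png

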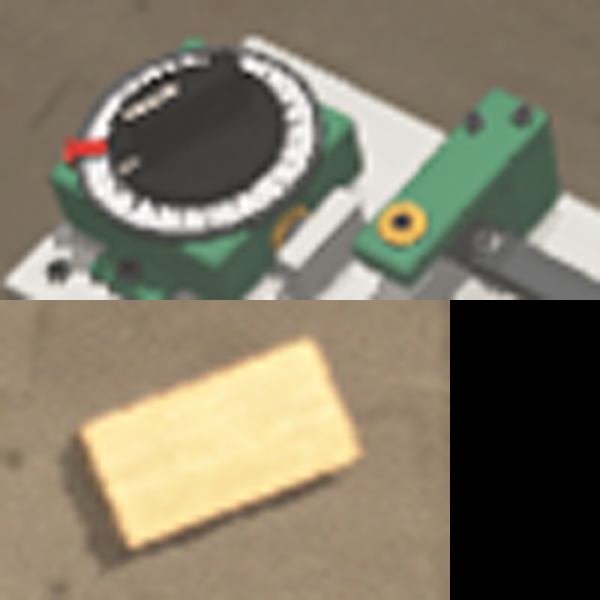

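The zoomed scene view shows the red tip at (108,148), the line's rim end at (120,168) and the bush at (402,221). Dividing by 6 and adding the offset gives picture pixels of about (153,223), (155,226) and (202,235). I'll cross-check these against the top view and work out the first move.

Add to h.py:
```python
from scipy.spatial.transform import Rotation as Ro
def go(p,yaw):
    """shift in tool axes and rz to bring TCP to p with tool y at heading yaw, tool down"""
    o=bot.get_obs();R=Ro.from_rotvec(o["eef_rot"])
    Y=np.array([np.cos(yaw),np.sin(yaw),0]);Z=np.array([0,0,-1.]);G=Ro.from_matrix(np.c_[np.cross(Y,Z),Y,Z])
    return (R.inv()*G).as_rotvec().round(4),R.inv().apply(np.array(p)-o["ee_pos"]).round(4)
```

Run:
```python
from h import *
np.set_printoptions(precision=4,suppress=True)
T=snapshot("top");S=snapshot("scene")
A=lambda u:(np.array(u)/8+[185,225]-.44); B=lambda u:np.array(u)/6+[135,198]-.42; C=lambda u:np.array(u)/3.333+[190,215]-.35
for n,a,b in(("bush",C((177.5,122.5)),B((402,221))),("red",A((113,232)),B((107,148))),("line",A((150,257)),B((119,168))),("disc",A((191,188)),B((196,134)))):
    print(n,tri(T,a,S,b),back(S,b,.063 if n=="bush" else .0515)[0],back(T,a,.063 if n=="bush" else .0515)[0])
c=np.array([.4741,.0634]);p=-.094;J=lambda x,y:c+[np.cos(p)*x-np.sin(p)*y,np.sin(p)*x+np.cos(p)*y]
print("bush,dial from plate",J(-.002,0),J(0,.09))
print(go([.480,.1515,.2],1.14),go([.480,.1515,.055],1.14))
```

```text
bush (array([0.4723, 0.0623, 0.0627]), np.float64(0.3366705391115943)) [0.4725 0.0617 0.063 ] [0.4716 0.0631 0.063 ]
red (array([0.4655, 0.1773, 0.0444]), np.float64(0.05610547738095306)) [0.4616 0.1723 0.0515] [0.4648 0.1758 0.0515]
line (array([0.4571, 0.1641, 0.0506]), np.float64(0.09529612088215345)) [0.4565 0.1636 0.0515] [0.4572 0.1637 0.0515]
disc (array([0.4803, 0.1513, 0.0495]), np.float64(0.4277124495633302)) [0.4796 0.1493 0.0515] [0.4792 0.1519 0.0515]
bush,dial from plate [0.4721 0.0636] [0.4825 0.153 ]
(array([0.0001, 0.    , 0.1879]), array([-0.4295, -0.3126,  0.0313])) (array([0.0001, 0.    , 0.1879]), array([-0.4295, -0.3126,  0.1763]))
```

The manual's scale: shifts go in shares of 600 mm and turns go in shares of pi/2 rad. Converting my numbers, -0.43 m / 0.6 = -0.7167, -0.3115 m / 0.6 = -0.5192, 0.188 rad / 1.5708 = 0.1197.

Emit:
shift_gripper(
  steps="0 0 0.1197 -0.7167 -0.5192 0.05 0.6 | 0 0 0.1197 -0.7167 -0.5192 0.05 0.6 | 0 0 0.1197 -0.7167 -0.5192 0.05 0.6 | 0 0 0.1197 -0.7167 -0.5192 0.05 0.6 | 0 0 0.1197 -0.7167 -0.5192 0.05 0.6 | 0 0 0.1197 -0.7167 -0.5192 0.05 0.6 | 0 0 0.1197 -0.7167 -0.5192 0.05 0.6 | 0 0 0.1197 -0.7167 -0.5192 0.05 0.6 | 0 0 0.1197 -0.7167 -0.5192 0.05 0.6 | 0 0 0.1197 -0.7167 -0.5192 0.05 0.6 | 0 0 0.1197 -0.7167 -0.5192 0.05 0.6",
)

```text
t: 2.98
ee_pos: [0.4802, 0.1528, 0.2013]
eef_rot: [-0.671, -3.068, -0.001]
wrist_force: [-0.3, 0.2, -0.5]
gripper_width: 0.598
finger_force: 0.0
```

Run:
```python
from h import *
o=bot.get_obs();print(o["joint_positions"].round(2));print(go([.481,.152,.055],1.14))
```

```text
[ 0.18  0.25 -0.18  1.14  0.    0.61]
(array([ 0.0002, -0.0007,  0.0002]), array([-0.0012, -0.0004,  0.1463]))
```

To row units: 0.145 m / 0.6 = 0.2417, 0.13 m / 0.6 = 0.2167.

Emit:
shift_gripper(
  steps="0 0 0 -0.0017 0 0.1 0.5 | 0 0 0 -0.0017 0 0.1833 0.5 | 0 0 0 -0.0017 0 0.2167 0.5 | 0 0 0 -0.0017 0 0.2417 0.5 | 0 0 0 -0.0017 0 0.2417 0.5 | 0 0 0 -0.0017 0 0.2417 0 | 0 0 0 -0.0017 0 0.2417 0 | 0 0 0 -0.0017 0 0.2417 0 | 0 0 0 -0.0017 0 0.2417 0 | 0 0 0 -0.0017 0 0.2417 0",
)

```text
t: 4.22
ee_pos: [0.4826, 0.152, 0.0578]
eef_rot: [0.67, 3.067, 0.001]
wrist_force: [-2.1, -1.2, 7.0]
gripper_width: 0.123
finger_force: 60.0
```

Run:
```python
from h import *
o=bot.get_obs();print({k:np.round(o[k],3) for k in("ee_pos","wrist_force","wrist_torque","joint_positions")})
```

```text
{'ee_pos': array([0.483, 0.152, 0.058]), 'wrist_force': array([-2.133, -1.186,  6.996]), 'wrist_torque': array([-0.228,  0.287,  0.252]), 'joint_positions': array([ 0.18 ,  0.364, -0.417,  0.788, -0.   ,  0.61 ])}
```

To row units: -0.002 m / 0.6 = -0.0033, 0.48 rad / 1.5708 = 0.3056.

Emit:
shift_gripper(
  steps="0 0 0.0637 0 0 -0.0033 0 | 0 0 0.1273 0 0 -0.0033 0 | 0 0 0.191 0 0 -0.0033 0 | 0 0 0.2419 0 0 -0.0033 0 | 0 0 0.2801 0 0 -0.0033 0 | 0 0 0.3056 0 0 -0.0033 0 | 0 0 0.3056 0 0 -0.0033 0 | 0 0 0.3056 0 0 -0.0033 0",
)

```text
t: 5.22
ee_pos: [0.4821, 0.1514, 0.0579]
eef_rot: [1.381, 2.821, -0.001]
wrist_force: [5.1, -2.0, -11.6]
gripper_width: 0.122
finger_force: 59.1
```

Run:
```python
from h import *
T=snapshot("top");S=snapshot("scene");o=bot.get_obs();print(o["wrist_force"],o["wrist_torque"])
z=lambda im,f:cv2.resize(im,None,fx=f,fy=f,interpolation=cv2.INTER_CUBIC)
cv2.imwrite("pics/z3.png",np.hstack([z(T["pixels"][225:270,185:235],8),z(S["pixels"][205:245,140:190],8)[:360]][:1]+[np.vstack([z(S["pixels"][205:245,140:190],8),np.zeros((40,400,3),np.uint8)])]))
```

```text
[  4.78053468  -2.03512741 -11.85995294] [-0.5873644  -0.97562479  0.17990113]
```

View pics/z3.png

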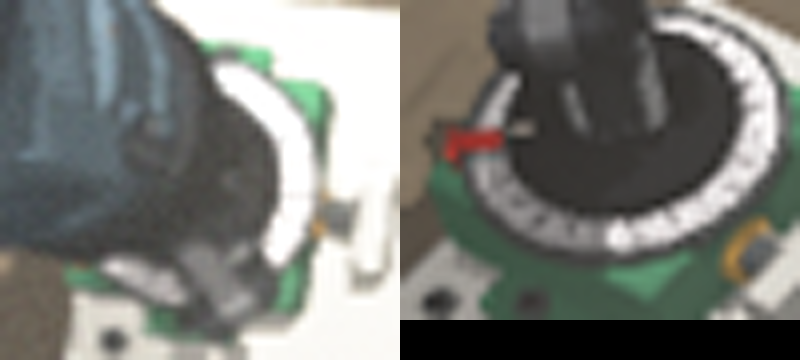

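After the turn, the scene crop shows the white line's outer end at (508,130) and the red tip at (503,139). They are about 1 px apart in the picture. I'll let go, rise and check from both cameras.

To row units: -0.15 m / 0.6 = -0.25, -0.12 m / 0.6 = -0.2, 0.48 rad / 1.5708 = 0.3056.

Emit:
shift_gripper(
  steps="0 0 0.3056 0 0 0 0.4 | 0 0 0.3056 0 0 0 0.4 | 0 0 0.3056 0 0 -0.0833 0.5 | 0 0 0.3056 0 0 -0.1667 0.5 | 0 0 0.3056 0 -0.1 -0.2 0.5 | 0 0 0.3056 0 -0.2 -0.2 0.5 | 0 0 0.3056 0 -0.25 -0.2 0.5 | 0 0 0.3056 0 -0.25 -0.2 0.5",
)

```text
t: 6.32
ee_pos: [0.3615, 0.0598, 0.1791]
eef_rot: [-2.015, -2.41, -0.002]
wrist_force: [0.3, 1.2, -0.2]
gripper_width: 0.5
finger_force: 0.0
```

Run:
```python
from h import *
T=snapshot("top");S=snapshot("scene")
z=lambda im,f:cv2.resize(im,None,fx=f,fy=f,interpolation=cv2.INTER_CUBIC)
cv2.imwrite("pics/z4.png",np.hstack([z(T["pixels"][225:270,185:235],8),np.vstack([z(S["pixels"][205:245,140:190],8),np.zeros((40,400,3),np.uint8)])]))
```

```text
(no output)
```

View pics/z4.png

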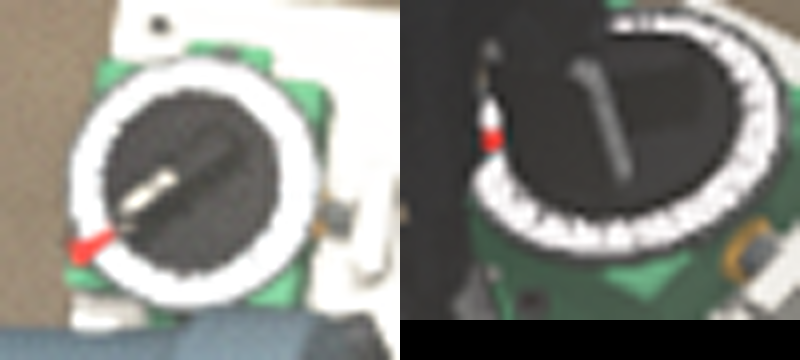

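After release, the top crop shows the line's rim end at (125,228) and the red tip at (113,232), around a dial centre of (191,188). The bearings differ by about 0.03–0.05 rad, or 1–1.6 mm, which is within tolerance. Next I go to the block.

Run:
```python
from h import *
print(go([.5167,-.2743,.12],.396),go([.5167,-.2743,.01],.396),bot.get_obs()["joint_positions"].round(2))
```

```text
(array([ 0.0026, -0.0004, -0.2162]), array([-0.3567,  0.0902,  0.0592])) (array([ 0.0026, -0.0004, -0.2162]), array([-0.3567,  0.09  ,  0.1692])) [-0.01 -0.01 -0.54  1.04  0.    1.38]
```

To row units: -0.3565 m / 0.6 = -0.5942, -0.3 m / 0.6 = -0.5, -0.216 rad / 1.5708 = -0.1375.

Emit:
shift_gripper(
  steps="0 0 -0.0637 -0.1 0.025 0 0.75 | 0 0 -0.1375 -0.2 0.05 0 0.75 | 0 0 -0.1375 -0.3 0.075 0.0167 0.75 | 0 0 -0.1375 -0.4 0.1 0.0333 0.75 | 0 0 -0.1375 -0.5 0.125 0.0667 0.75 | 0 0 -0.1375 -0.5942 0.15 0.1 0.75 | 0 0 -0.1375 -0.5942 0.15 0.1 0.75 | 0 0 -0.1375 -0.5942 0.15 0.1 0.75 | 0 0 -0.1375 -0.5942 0.15 0.1 0.75",
)

```text
t: 7.55
ee_pos: [0.5159, -0.2732, 0.119]
eef_rot: [1.738, 2.616, 0.001]
wrist_force: [0.3, 0.2, 1.2]
gripper_width: 0.745
finger_force: 0.0
```

Run:
```python
from h import *
T=snapshot("top");S=snapshot("scene")
print(go([.5167,-.2743,.01],.396))
z=lambda im,f:cv2.resize(im,None,fx=f,fy=f,interpolation=cv2.INTER_CUBIC)
cv2.imwrite("pics/z5.png",np.vstack([np.hstack([z(T["pixels"][225:270,185:235],8)[:300],z(S["pixels"][205:245,140:190],8)[:300]]),z(S["pixels"][230:330,240:440],3)[:300,:].repeat(1,0)[:, :600].copy() if 0 else np.hstack([z(S["pixels"][230:330,240:440],3),np.zeros((300,200,3),np.uint8)])]))
```

```text
(array([0.0008, 0.0007, 0.0016]), array([-0.0011,  0.0004,  0.1093]))
```

View pics/z5.png

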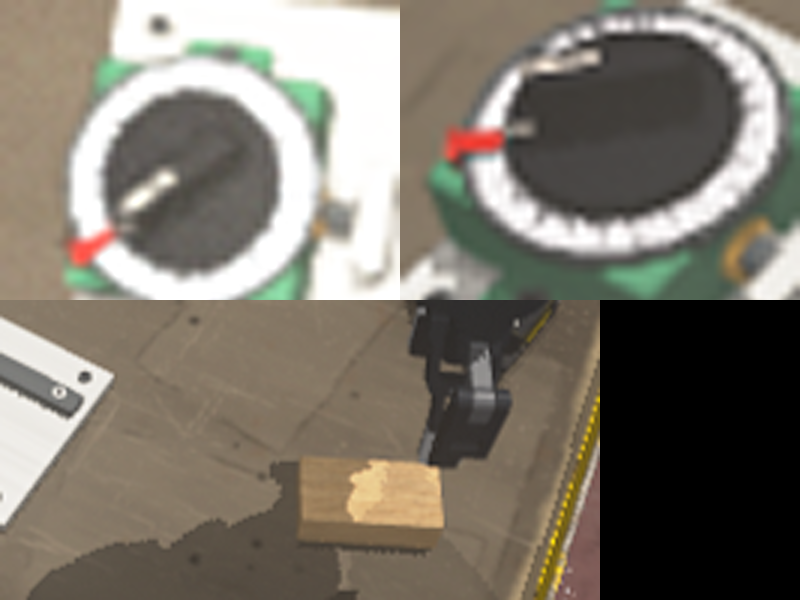

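The dial crops show the line end at (122,229) in the top view and (507,130) in the scene view, with the red tips at (113,232) and (503,140). In the lower crop the fingers sit over the block's right end, as intended. I'll triangulate the dial error and descend.

To row units: 0.109 m / 0.6 = 0.1817, 0.09 m / 0.6 = 0.15.

Emit:
shift_gripper(
  steps="0 0 0 -0.0017 0 0.0833 0.75 | 0 0 0 -0.0017 0 0.15 0.75 | 0 0 0 -0.0017 0 0.1817 0.75 | 0 0 0 -0.0017 0 0.1817 0.75 | 0 0 0 -0.0017 0 0.1817 0.75",
)

```text
t: 8.28
ee_pos: [0.5168, -0.2756, 0.0108]
eef_rot: [1.739, 2.614, 0.0]
wrist_force: [0.3, -0.2, -0.2]
gripper_width: 0.751
finger_force: 0.0
```

Run:
```python
from h import *
T=snapshot("top");S=snapshot("scene")
A=lambda u:(np.array(u)/8+[185,225]-.44); B=lambda u:np.array(u)/8+[140,205]-.44
l=tri(T,A((120,229)),S,B((107,130)));r=tri(T,A((113,232)),S,B((103,140)));print(l,r)
for z in(.045,.0515):print([back(s,u,z)[0].round(4) for s,u in((T,A((120,229))),(T,A((113,232))),(S,B((107,130))),(S,B((103,140))))])
print(go([.5167,-.2743,.01],.396))
```

```text
(array([0.46565883, 0.17406054, 0.05067748]), np.float64(0.09052831476347478)) (array([0.46548606, 0.17708221, 0.04511403]), np.float64(0.07622197798536945))
[array([0.4663, 0.1751, 0.045 ]), array([0.4653, 0.1773, 0.045 ]), array([0.4687, 0.1781, 0.045 ]), array([0.4656, 0.177 , 0.045 ])]
[array([0.4658, 0.1737, 0.0515]), array([0.4648, 0.1758, 0.0515]), array([0.4651, 0.1736, 0.0515]), array([0.462 , 0.1726, 0.0515])]
(array([0.0018, 0.0025, 0.0003]), array([0.0018, 0.0003, 0.001 ]))
```

To row units: -0.08 m / 0.6 = -0.1333, -0.03 m / 0.6 = -0.05.

Emit:
shift_gripper(
  steps="0 0 0 0 0 0 0 | 0 0 0 0 0 0 0 | 0 0 0 0 0 0 0 | 0 0 0 0 0 0 0 | 0 0 0 0 0 -0.05 0 | 0 0 0 0 0 -0.1333 0 | 0 0 0 0 0 -0.1333 0 | 0 0 0 0 0 -0.1333 0",
)

```text
t: 9.38
ee_pos: [0.5157, -0.2754, 0.089]
eef_rot: [-1.741, -2.615, -0.0]
wrist_force: [-0.3, 0.2, -1.2]
gripper_width: 0.496
finger_force: 61.8
```

Run:
```python
from h import *
np.set_printoptions(precision=4,suppress=True)
c=np.array([.4741,.0634]);p=-.094;J=lambda x,y:c+[np.cos(p)*x-np.sin(p)*y,np.sin(p)*x+np.cos(p)*y]
# block centre at jig (-12,-80)mm, grasp 20 mm toward -y
print(J(-.012,-.1),go([*J(-.012,-.1),.09],-.094),bot.get_obs()["joint_positions"])
T=snapshot("top");S=snapshot("scene")
z=lambda im,f:cv2.resize(im,None,fx=f,fy=f,interpolation=cv2.INTER_CUBIC)
cv2.imwrite("pics/z6.png",np.hstack([z(T["pixels"][200:290,330:420],4.4),z(S["pixels"][230:330,300:400],4)[:396]]))
```

```text
[ 0.4528 -0.035 ] (array([-0.0001, -0.0002,  0.4899]), array([ 0.246 ,  0.0347, -0.001 ])) [-0.599   0.4742 -0.1492  0.9477  0.0001  0.5758]
```

View pics/z6.png

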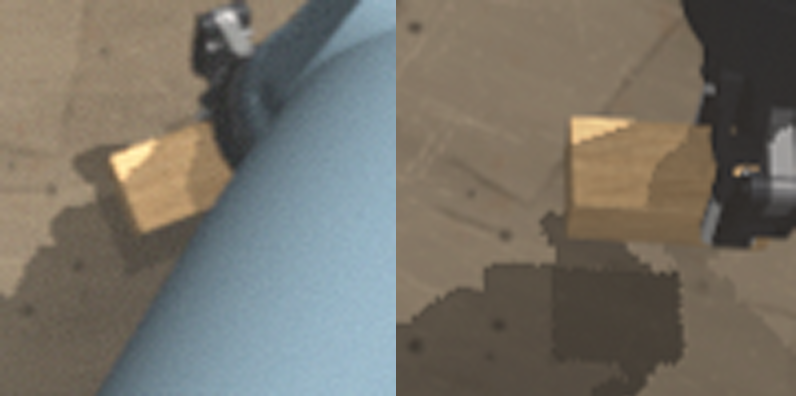

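The block is held level by its right end: its near end is at about (112,160) to (135,235) in the top crop, and its shadow lies separately below it. Next I carry it over the open end of the plate.

To row units: 0.246 m / 0.6 = 0.41, 0.2 m / 0.6 = 0.3333, 0.49 rad / 1.5708 = 0.3119.

Emit:
shift_gripper(
  steps="0 0 0.0637 0.0833 0.0117 0 0 | 0 0 0.1273 0.1667 0.0233 0 0 | 0 0 0.191 0.25 0.035 0 0 | 0 0 0.2546 0.3333 0.0467 0 0 | 0 0 0.3119 0.41 0.0583 0 0 | 0 0 0.3119 0.41 0.0583 0 0 | 0 0 0.3119 0.41 0.0583 0.05 0 | 0 0 0.3119 0.41 0.0583 0.0833 0 | 0 0 0.3119 0.41 0.0583 0.0917 0 | 0 0 0.3119 0.41 0.0583 0.0917 0",
)

```text
t: 10.72
ee_pos: [0.4531, -0.0355, 0.0339]
eef_rot: [-2.323, -2.113, 0.001]
wrist_force: [-0.7, 0.8, -1.2]
gripper_width: 0.501
finger_force: 61.7
```

Run:
```python
from h import *
np.set_printoptions(precision=4,suppress=True)
c=np.array([.4741,.0634]);p=-.094;J=lambda x,y:c+[np.cos(p)*x-np.sin(p)*y,np.sin(p)*x+np.cos(p)*y]
print(go([*J(-.012,-.1),.024],-.094),go([*J(-.012,-.045),.024],-.094))
T=snapshot("top");S=snapshot("scene")
z=lambda im,f:cv2.resize(im,None,fx=f,fy=f,interpolation=cv2.INTER_CUBIC)
cv2.imwrite("pics/z7.png",np.vstack([z(S["pixels"][190:310,140:290],5)[:590]]))
```

```text
(array([-0.0011, -0.    , -0.0006]), array([ 0.0005, -0.0003,  0.0099])) (array([-0.0011, -0.    , -0.0006]), array([ 0.0555, -0.0004,  0.0099]))
```

View pics/z7.png

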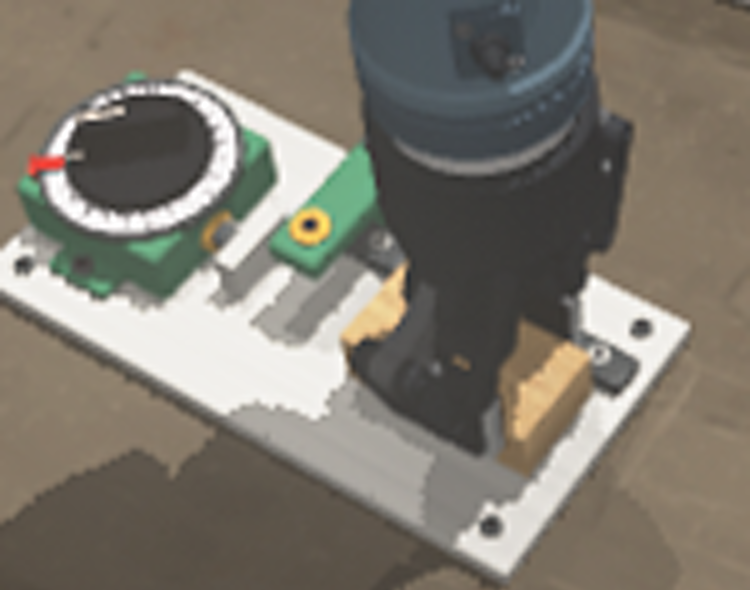

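The block is square to the jig, with its left end at about (345,345), short of the bush arm at (300,250). Next I lower it to just above the plate and slide it under the arm, keeping it off both stops.

To row units: 0.056 m / 0.6 = 0.0933, 0.045 m / 0.6 = 0.075.

Emit:
shift_gripper(
  steps="0 0 0 0 0 0.0133 0 | 0 0 0 0 0 0.0158 0 | 0 0 0 0.025 0 0.0158 0 | 0 0 0 0.05 0 0.0158 0 | 0 0 0 0.075 0 0.0158 0 | 0 0 0 0.0867 0 0.0158 0 | 0 0 0 0.0933 0 0.0158 0 | 0 0 0 0.0933 0 0.0158 0 | 0 0 0 0.0933 0 0.0175 0 | 0 0 0 0.0933 0 0.0183 0 | 0 0 0 0.0933 0 0.0192 0 | 0 0 0 0.0933 0 0.0192 0",
)

```text
t: 12.32
ee_pos: [0.4586, 0.0206, 0.0228]
eef_rot: [-2.324, -2.114, -0.0]
wrist_force: [-0.6, 0.0, -0.9]
gripper_width: 0.494
finger_force: 61.7
```

To row units: 0.009 m / 0.6 = 0.015, 0.008 m / 0.6 = 0.0133.

Emit:
shift_gripper(
  steps="0 0 0 0 0 0.0017 0 | 0 0 0 0 0 0.0025 0 | 0 0 0 0 0 0.0025 0 | 0 0 0 0 0.005 0.0025 0 | 0 0 0 0 0.01 0.0025 0 | 0 0 0 0 0.0133 0.0025 0 | 0 0 0 0 0.015 0.0025 0 | 0 0 0 0 0.015 0.0025 0",
)

```text
t: 13.32
ee_pos: [0.4654, 0.0203, 0.0227]
eef_rot: [-2.321, -2.114, 0.002]
wrist_force: [-4.1, 0.5, 11.3]
gripper_width: 0.499
finger_force: 63.1
```

To row units: 0.002 m / 0.6 = 0.0033, 0.001 m / 0.6 = 0.0017.

Emit:
shift_gripper(
  steps="0 0 0 0 0 -0.0012 0 | 0 0 0 0 0.0017 -0.0012 0 | 0 0 0 0 0.0033 -0.0012 0 | 0 0 0 0 0.0033 -0.0012 0",
)

```text
t: 13.82
ee_pos: [0.4667, 0.0201, 0.0227]
eef_rot: [-2.32, -2.113, 0.004]
wrist_force: [-8.6, 0.8, 17.4]
gripper_width: 0.499
finger_force: 63.8
```

To row units: 0.006 m / 0.6 = 0.01, 0.004 m / 0.6 = 0.0067.

Emit:
shift_gripper(
  steps="0 0 0 0.0033 0 0 0 | 0 0 0 0.0067 0 0 0 | 0 0 0 0.01 0 0 0 | 0 0 0 0.01 0 0 0",
)

```text
t: 14.32
ee_pos: [0.467, 0.0221, 0.0227]
eef_rot: [2.322, 2.112, -0.016]
wrist_force: [-11.5, -11.4, 17.2]
gripper_width: 0.497
finger_force: 63.8
```

Run:
```python
from h import *
np.set_printoptions(precision=4,suppress=True)
c=np.array([.4741,.0634]);p=-.094
o=bot.get_obs();d=o["ee_pos"][:2]-c;M=np.array([[np.cos(p),np.sin(p)],[-np.sin(p),np.cos(p)]])
print("TCP in jig",M@d,"force jig",M@o["wrist_force"][:2],o["wrist_torque"],Ro.from_rotvec(o["eef_rot"]).as_matrix())
T=snapshot("top");S=snapshot("scene")
z=lambda im,f:cv2.resize(im,None,fx=f,fy=f,interpolation=cv2.INTER_CUBIC)
cv2.imwrite("pics/z8.png",np.hstack([z(S["pixels"][205:285,150:250],5)[:400,:500],z(T["pixels"][220:300,190:250],5)]))
```

```text
TCP in jig [-0.0032 -0.0418] force jig [-10.3729 -12.4032] [-2.0432  1.9072  0.3063] [[ 0.0945  0.9955 -0.0052]
 [ 0.9955 -0.0945 -0.009 ]
 [-0.0095 -0.0043 -0.9999]]
```

View pics/z8.png

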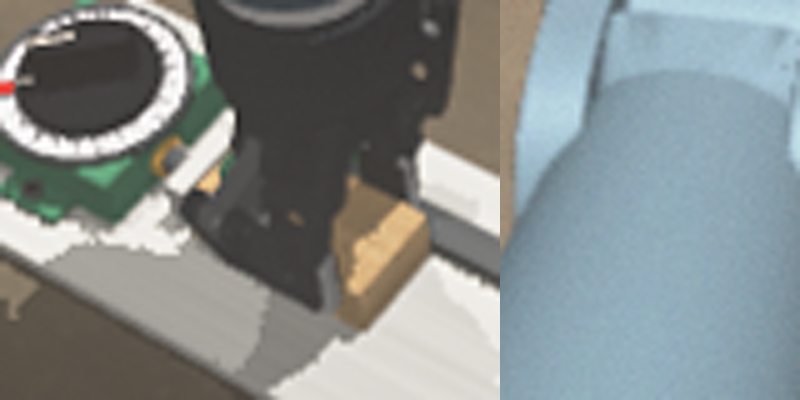

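The manual's scale: shifts go in shares of 600 mm and turns go in shares of pi/2 rad. Converting my numbers, -0.002 m / 0.6 = -0.0033, -0.001 m / 0.6 = -0.0017.

Emit:
shift_gripper(
  steps="0 0 0 0 0 -0.0017 0 | 0 0 0 0 0 -0.0033 0 | 0 0 0 0 0 -0.0033 0",
)

```text
t: 14.8
ee_pos: [0.4673, 0.0254, 0.0231]
eef_rot: [-2.321, -2.113, 0.007]
wrist_force: [-5.1, -2.7, -0.5]
gripper_width: 0.499
finger_force: 61.7
```

Run:
```python
from h import *
np.set_printoptions(precision=4,suppress=True)
c=np.array([.4741,.0634]);p=-.094
o=bot.get_obs();M=np.array([[np.cos(p),np.sin(p)],[-np.sin(p),np.cos(p)]])
print("TCP in jig",M@(o["ee_pos"][:2]-c),"force jig",M@o["wrist_force"][:2],o["wrist_torque"],o["ee_pos"])
S=snapshot("scene");B=lambda u:np.array(u)/5+[150,205]-.4
off=np.array([-.0009,-.0034])
for n,u,z in(("near bottom right",(360,328),.012),("far bottom right",(432,252),.012),("near top right",(352,290),.04),("far top right",(430,212),.04),("near top left",(205,190),.04)):
    X=back(S,B(u),z)[0,:2]; print(n,M@(X-c),M@(X-off-c))
print([ (d["score"],M@(np.array(d["centre"])[:2]-c)) for d in finder.search_frame("scene","end_stop")])
```

```text
TCP in jig [-0.0032 -0.0385] force jig [-4.8648 -3.1852] [-0.3737  1.1012  0.232 ] [0.4673 0.0254 0.0231]
near bottom right [-0.0229 -0.0589] [-0.0223 -0.0554]
far bottom right [ 0.0208 -0.0621] [ 0.0214 -0.0586]
near top right [-0.0238 -0.0594] [-0.0232 -0.0559]
far top right [ 0.0211 -0.0635] [ 0.0217 -0.0601]
near top left [-0.0164  0.0175] [-0.0158  0.0209]
[(0.62, array([-0.0063,  0.032 ]))]
```

To row units: 0.005 m / 0.6 = 0.0083, 0.004 m / 0.6 = 0.0067.

Emit:
shift_gripper(
  steps="0 0 0 0.0033 0.0017 0 0 | 0 0 0 0.0067 0.0017 0 0 | 0 0 0 0.0083 0.0017 0 0 | 0 0 0 0.0083 0.0017 0 0",
)

```text
t: 15.4
ee_pos: [0.4674, 0.026, 0.0231]
eef_rot: [2.322, 2.111, -0.021]
wrist_force: [-9.3, -15.9, 5.7]
gripper_width: 0.496
finger_force: 62.2
```

Run:
```python
from h import *
np.set_printoptions(precision=4,suppress=True)
c=np.array([.4741,.0634]);p=-.094
o=bot.get_obs();M=np.array([[np.cos(p),np.sin(p)],[-np.sin(p),np.cos(p)]])
print("TCP in jig",M@(o["ee_pos"][:2]-c),"force jig",M@o["wrist_force"][:2],o["wrist_torque"],o["ee_pos"])
```

```text
TCP in jig [-0.0031 -0.0379] force jig [ -7.7223 -16.7411] [-2.9049  1.8827  0.6206] [0.4674 0.026  0.0231]
```

To row units: 0.0015 m / 0.6 = 0.0025, -0.001 m / 0.6 = -0.0017.

Emit:
shift_gripper(
  steps="0 0 0 -0.0017 0.0017 0 0 | 0 0 0 -0.0017 0.0025 0 0 | 0 0 0 -0.0017 0.0025 0 0 | 0 0 0 -0.0017 0.0025 0 0",
)

```text
t: 15.9
ee_pos: [0.4675, 0.0259, 0.0229]
eef_rot: [-2.324, -2.114, 0.021]
wrist_force: [-12.5, -13.1, 6.6]
gripper_width: 0.497
finger_force: 62.6
```

Run:
```python
from h import *
np.set_printoptions(precision=4,suppress=True)
c=np.array([.4741,.0634]);p=-.094
o=bot.get_obs();M=np.array([[np.cos(p),np.sin(p)],[-np.sin(p),np.cos(p)]])
print("TCP in jig",M@(o["ee_pos"][:2]-c),"force jig",M@o["wrist_force"][:2],o["wrist_torque"],o["ee_pos"])
S=snapshot("scene");z=lambda im,f:cv2.resize(im,None,fx=f,fy=f,interpolation=cv2.INTER_CUBIC)
ref=cv2.imread("pics/z5.png")[:300,400:800];old=cv2.imread("pics/z2.png")[:300]
cur=z(S["pixels"][205:245,140:190],8)[:300]
d=lambda a,b:cv2.absdiff(a,b)[50:180,90:210].mean()
st=lambda im:[np.round(v,1) for v in (lambda w,g:[(w*g[1]).sum()/w.sum()+110,(w*g[0]).sum()/w.sum()+40])(np.clip(im[40:90,110:210].max(2).astype(float)-110,0,None),np.mgrid[:50,:100])]
print("diff dial",d(ref,cur),"shift",cv2.phaseCorrelate(*[cv2.cvtColor(i[50:150,100:220],6).astype(np.float32) for i in(ref,cur)]))
for n,w in(("rim line",(slice(120,140),slice(105,145))),("stripe",(slice(45,80),slice(125,210)))):
    for im in(ref,cur):
        g=np.clip(im[w].max(2).astype(float)-100,0,None);y,x=np.mgrid[w];print(n,(g*x).sum()/g.sum(),(g*y).sum()/g.sum())
```

```text
TCP in jig [-0.0031 -0.0379] force jig [-11.1985 -14.2434] [-2.3231  2.2275  0.6805] [0.4675 0.0259 0.0229]
diff dial 3.017371794871795 shift ((0.07109698169297474, 0.0007507827123518496), 0.9937156140009562)
rim line 117.21523328219475 129.09791535060012
rim line 117.24899670025863 129.05671987871222
stripe 159.38510807904785 59.976196655667195
stripe 159.25926996747378 59.96025478857969
```

Emit:
shift_gripper(
  steps="0 0 0 0 0 0 0 | 0 0 0 0 0 0 0 | 0 0 0 0 0 0 0 | 0 0 0 0 0 0 0",
)

```text
t: 16.45
ee_pos: [0.4675, 0.0259, 0.0229]
eef_rot: [2.324, 2.114, -0.021]
wrist_force: [-11.8, -12.2, 7.3]
gripper_width: 0.502
finger_force: 62.6
```

```bash
python3 -c "
from rig import bot
print(bot.close_job())"
```

```text
the job is handed in; nothing more can be done
None
```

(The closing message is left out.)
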